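# Reverse the row of rock cores for the microscope

## Robot

A 6-joint arm with a two-finger parallel gripper is mounted at the origin on the work surface. World frame = base frame: x ahead of the robot, y to its left, z up, the work surface at z = 0. Lengths are in mm, angles in rad, forces in N, time in s.
With the tool pointing down it reaches from about 275 to 875 mm from the base axis. Payload 12.5 kg.
Tool frame: the origin (TCP) lies between the finger pads; the fingertips stand 8 mm ahead of it and the grasp point (between the pads) lies 11 mm behind it; z points along the fingers, y is the line along which they close (so a half turn about z gives the same grasp; the last joint's range is limited). The gripper opens to 85 mm and grips with 20 to 120 N. Pads are 22 mm wide; open, the fingers measure 114 mm over their backs; the gripper's body (76 mm by 85 mm) begins 54 mm behind the grasp point. The pads swing forward as they close: fully open they stand 13 mm farther back than shut.
Start: joints at [1.047, 0.351, 1.652, -0, 1.139, -0.085], TCP at [233.637, 497.894, 239.29] pointing down, gripper open.
Joint ranges: [-2.75, 2.75], [-0.79, 2.1], [0.01, 2.65], [-1.57, 4.71], [0.07, 3.14], [-2.87, 2.87]. Speed limits (rad/s): [2.22, 2.22, 2.79, 3.14, 3.14, 3.14].

## Interface

Orientations are given as a rotation vector (axis times angle).
In Python, from cell import status, cams, sign_off gives the robot as it stands.
- The arm moves only by the shell command python3 -m handwheel 'ROWS' [FORCE]. ROWS is JSON, a list of rows, each an object with "hand": the opening, from 0 (shut) to 1 (fully open); "dp": the shift along the world's x, y, z in units of 25 mm (1.0 is 25 mm), a list of three; "spin": the turn about the world's z in degrees. A call has exactly 8 rows; each row shifts and turns the commanded pose from where the row before left it; what a row does not reach is not made up. A row lasts 1/8 s, in which the tool goes at most 62.5 mm and 10.7 degrees, less where a joint would pass 70% of its speed; a pose out of reach is approached as far as the arm can. A call is refused whole if a number of a shift passes 1 or a number of a turn 10.7, either way. A call with a gripper value outside its range is refused whole. The fingers move at their own pace and stop on an object; FORCE is the grip in N (left out, the last holds). Time passes only in rows, so rows that do not move let the fingers close, or fill a call up. It gives the time, the measured TCP pose, the force, the opening and the grip force at its end, in the units of the state.
- status.sense(): the state, without advancing time (a new reading comes with each control period).
- cams.camera(name): name is "scene" or "side" or "wrist"; returns a dict with "color" (420x560x3 uint8, red, green, blue), "range_z" (420x560 float32, mm along the optical axis (not along the pixel's ray), 0 where there is no reading), "fx", "fy", "cx", "cy" (pixels), "rvec" (rotation vector, rad) and "tvec" (3), from world to camera coordinates, as OpenCV has them; the wrist camera has in their place "mount" (4x4, takes a point from camera to tool coordinates, whose origin is the TCP and whose axes are the flange's). Camera axes: x right, y down, z forward; pixel columns grow to the right and rows downward; lengths in mm; the calibration is good to about 2 mm. A picture is of the moment at which its call begins: read the wrist's pose just before it.
- sign_off(): hands the job in; it is judged then, once.
The state is a dict: "t": time; "q": joint angles; "qd": joint speeds; "tau": joint torques, N m; "eef_pos": TCP position; "ee_rot": TCP orientation; "ft_force": force on the tool from outside, world axes, zero at the start; "moment": the same for the moment, N m; "width": finger opening in mm; "grasp_force": force on a finger pad.
Only numpy, scipy, OpenCV 4.12 (cv2) and the standard library are available. Lean on these libraries where they do the work, as an engineer would, in place of code of your own. Each camera call takes 0.05 s, during which the arm holds its last target. There are 200 camera calls.

## Task

Move the four rock cores from the wooden rack to the blue rack so that their order is reversed: the core nearest the red end of the wooden rack goes into the blue rack's cradle farthest from its red end, the next core into the next cradle, and so on. Lay each core centred across both supports of its cradle and set it down gently; do not drop it.

Things in the scene. Friction and masses are not known exactly. Their poses are not given: they have to be found in the camera images.
- wood_rack: Wooden start rack, fixed, any yaw; sizes in mm. Brown board 92 (x) by 230 (y), 8 thick, with four pale wooden cradles in a row along y. Origin: on the table surface under the middle of the row; z up. Cradles centred at x = 0, y = -84, -28, 28, 84. A 20 mm red band across the board marks its +y end (y 104 to 124); the plain end is at y = -106.
- blue_rack: Empty rack, fixed, any yaw, sizes in mm: blue plate, aluminium cradles; origin, cradle places, red +y end and sizes as the wooden rack. A cradle is two 35 high, 38 wide (y), 8 thick supports at x = -30 and 30 with 90 degree V notches, open between them down to z = 8. A core lies along the rack's x, centred at x = 0, axis at z = 37; the notch centres it sideways.
- core_basalt: near-black (basalt) rock core with two thin veins: cylinder 26 mm diameter, 82 long, about 0.08 to 0.15 kg. Origin: its centre; x along its axis (may be rolled about x). Starts in its wooden cradle, axis 37 mm above the table, 30 mm clear to the next core. The middle 52 mm of its length, between the supports, is free for fingers on both sides.
- core_granite: pink (granite) rock core with two thin veins: cylinder 26 mm diameter, 82 long, about 0.08 to 0.15 kg. Origin: its centre; x along its axis (may be rolled about x). Starts in its wooden cradle, axis 37 mm above the table, 30 mm clear to the next core. The middle 52 mm of its length, between the supports, is free for fingers on both sides.
- core_limestone: cream (limestone) rock core with two thin veins: cylinder 26 mm diameter, 82 long, about 0.08 to 0.15 kg. Origin: its centre; x along its axis (may be rolled about x). Starts in its wooden cradle, axis 37 mm above the table, 30 mm clear to the next core. The middle 52 mm of its length, between the supports, is free for fingers on both sides.
- core_serpentinite: dark green (serpentinite) rock core with two thin veins: cylinder 26 mm diameter, 82 long, about 0.08 to 0.15 kg. Origin: its centre; x along its axis (may be rolled about x). Starts in its wooden cradle, axis 37 mm above the table, 30 mm clear to the next core. The middle 52 mm of its length, between the supports, is free for fingers on both sides.
- cradle_basalt: Pale wooden cradle in which the near-black (basalt) core lies at the start; fixed on the wooden rack, one of four alike, so it records that core's first place. V supports as on the blue rack. Origin: on the table surface under the cradle's middle; axes parallel to the wooden rack's.
- cradle_granite: Pale wooden cradle in which the pink (granite) core lies at the start; fixed on the wooden rack, one of four alike, so it records that core's first place. V supports as on the blue rack. Origin: on the table surface under the cradle's middle; axes parallel to the wooden rack's.
- cradle_limestone: Pale wooden cradle in which the cream (limestone) core lies at the start; fixed on the wooden rack, one of four alike, so it records that core's first place. V supports as on the blue rack. Origin: on the table surface under the cradle's middle; axes parallel to the wooden rack's.
- cradle_serpentinite: Pale wooden cradle in which the dark green (serpentinite) core lies at the start; fixed on the wooden rack, one of four alike, so it records that core's first place. V supports as on the blue rack. Origin: on the table surface under the cradle's middle; axes parallel to the wooden rack's.
Not all that is in view belongs to the job. What is shaped like the core_basalt but purple or yellow is not meant. Leave any purple look-alike of the core_granite alone.

How it is judged:
By the outcome, as a careful person would: the job done as asked, in the order asked, and still so for the second after the job is handed in, with the robot touching nothing.
It also fails if it takes over 109 s, if anything falls off the work surface, if the arm or the gripper's body presses on something with over 40 N, if the wrist force passes 120 N, or if a joint passes its speed limit or range.

## Working session

There is one attempt and no reset: what is moved stays moved. The work goes in short steps, Python scripts to look and compute and a shell command to move; the robot and the scene stay as the last step left them, time stands still between calls to the robot, and variables do not carry over. Pictures are saved under pics/ and viewed, at most 14 in all, crops included, and the job is handed in when it is done.

```bash
ls; mkdir -p pics
python3 - <<'E'
from cell import status,cams
import cv2,numpy as np,pickle
s=status.sense();print({k:np.round(v,3).tolist() for k,v in s.items()})
d={n:cams.camera(n) for n in("scene","side")}
pickle.dump(d,open('v0.pkl','wb'))
for n in d:
  c=d[n];print(n,c['fx'],c['cx'],c['cy'],np.round(c['rvec'],3),np.round(c['tvec'],1),-cv2.Rodrigues(c['rvec'])[0].T@np.array(c['tvec']).ravel())
  cv2.imwrite(f'pics/{n}0.png',d[n]['color'][...,::-1])
E
```

```text
pics
{'t': 0.0, 'q': [1.047, 0.351, 1.652, -0.0, 1.139, -0.085], 'qd': [0.0, 0.001, -0.001, 0.001, -0.002, 0.001], 'tau': [-0.004, -50.61, -29.141, -0.0, 0.005, -0.0], 'eef_pos': [233.46, 497.612, 238.73], 'ee_rot': [-0.684, -3.066, 0.002], 'ft_force': [0.073, 0.155, 0.503], 'moment': [-0.001, 0.058, 0.036], 'grasp_force': 0.0, 'width': 85.213}
scene 407.6244574574152 271.6006072696617 209.60306851164452 [ 2.157  0.851 -0.4  ] [-360.6 -185.3 1152.2] [ 946.22477083 -470.17062131  612.76985746]
side 403.66894308289443 277.38500665932935 212.5600697913817 [ 2.22  -0.913  0.368] [-392.1  317.4  552.3] [ 168.98478832 -389.36219092  615.88636012]
```

View pics/scene0.png

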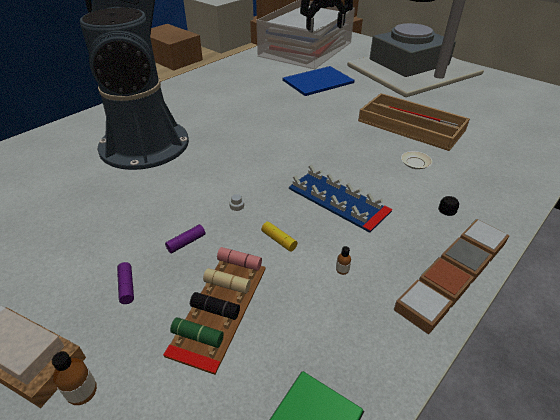

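View pics/side0.png

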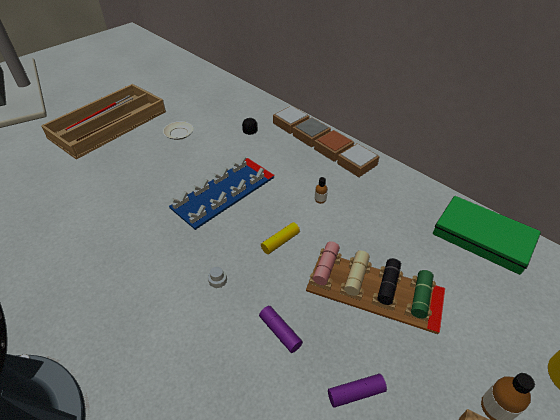

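The scene view shows the wooden rack at about (215,305) with its red end at the bottom, (190,357). From the red end the cores are green (197,332), black (214,305), cream (227,280) and pink (240,258). The blue rack is at (340,197) with its red end at (378,217). The look-alikes are purple (185,238) and (125,283) and yellow (279,236). None of them lies in the rack, so I will leave all three alone. Next I measure the rack and cores across both views.

```bash
cat > h.py <<'E'
import cv2,numpy as np
def cam(c):
    if 'rvec' in c: R=cv2.Rodrigues(np.array(c['rvec'],float))[0];t=np.array(c['tvec'],float).ravel()
    else:
        M=c['wTc'];R=M[:3,:3].T;t=-R@M[:3,3]
    return np.array([[c['fx'],0,c['cx']],[0,c['fy'],c['cy']],[0,0,1]]),R,t
def ray(c,uv):
    K,R,t=cam(c);uv=np.atleast_2d(uv).astype(float)
    d=(np.linalg.inv(K)@np.c_[uv,np.ones(len(uv))].T).T@R
    return -R.T@t,d/np.linalg.norm(d,axis=1)[:,None]
def plane(c,uv,z):
    o,d=ray(c,uv);return o+d*((z-o[2])/d[:,2])[:,None]
def tri(c1,u1,c2,u2):
    P=[k@np.c_[r,t] for k,r,t in (cam(c1),cam(c2))]
    X=cv2.triangulatePoints(P[0],P[1],np.array(u1,float).reshape(2,1),np.array(u2,float).reshape(2,1)).ravel();X=X[:3]/X[3]
    (o1,d1),(o2,d2)=ray(c1,u1),ray(c2,u2);n=np.cross(d1[0],d2[0])
    return X,abs(n@(o2-o1))/np.linalg.norm(n)
def blob(m,roi=None):
    m=m.astype(np.uint8)
    if roi:
        k=np.zeros_like(m);x0,y0,x1,y1=roi;k[y0:y1,x0:x1]=1;m=m*k
    m=cv2.morphologyEx(m,cv2.MORPH_CLOSE,np.ones((5,5)))
    cs=cv2.findContours(m,0,2)[0];h=cv2.convexHull(max(cs,key=cv2.contourArea))
    M=cv2.moments(h);return np.array([M['m10'],M['m01']])/M['m00'],h[:,0],M['m00']
def hsv(c): return cv2.cvtColor(c['color'],cv2.COLOR_RGB2HSV).transpose(2,0,1).astype(int)
def masks(c):
    h,s,v=hsv(c)
    return dict(green=(h>45)&(h<90)&(s>90)&(v>25),black=(v<45)&~((h>45)&(h<90)&(s>90)),
     cream=(h>15)&(h<35)&(s>25)&(s<130)&(v>130),pink=((h<8)|(h>165))&(s>40)&(s<140)&(v>110),
     red=((h<6)|(h>174))&(s>180)&(v>90),blue=(h>100)&(h<125)&(s>150)&(v>40))
E
python3 - <<'E'
from h import *;import pickle
d=pickle.load(open('v0.pkl','rb'));A,B=d['scene'],d['side']
RA,RB=(150,240,275,375),(295,230,450,335)
ma,mb=masks(A),masks(B)
P={}
for k in('green','black','cream','pink'):
    a,ha,na=blob(ma[k],RA);b,hb,nb=blob(mb[k],RB);X,g=tri(A,a,B,b);P[k]=X
    print(k,a.round(1),na,b.round(1),nb,X.round(1),'gap',round(g,1))
Q=np.array([P[k] for k in P]);print('spacing',np.linalg.norm(np.diff(Q,axis=0),axis=1).round(1))
print('yaw y axis',np.degrees(np.arctan2(*(Q[0]-Q[3])[[1,0]])))
for n,c,m,r in(('A',A,ma,(280,160,400,235)),('B',B,mb,(160,150,280,230))):
    _,h,_=blob(m['blue']|m['red'],r);p=plane(c,h,8)[:,:2].astype(np.float32)
    R=cv2.minAreaRect(p);_,hr,_=blob(m['red'],r);rr=cv2.minAreaRect(plane(c,hr,8)[:,:2].astype(np.float32))
    print(n,R,'red',rr)
    print(np.round(cv2.boxPoints(R),1).tolist())
E
```

```text
green [196.8 332. ] 829.5 [421.9 294.2] 718.5 [ 603.9 -291.    34.9] gap 1.7
black [214.6 305.4] 739.0 [388.9 281.7] 670.0 [ 585.7 -237.7   34.8] gap 1.5
cream [226.3 275.6] 542.5 [357.7 269.2] 595.5 [ 560.3 -187.4   47.5] gap 2.9
pink [238.6 256.2] 395.0 [325.6 260.7] 476.0 [ 538.  -135.4   41.6] gap 0.1
spacing [56.4 57.7 57. ]
yaw y axis -67.05726940875509
A ((550.97802734375, 167.63821411132812), (230.73834228515625, 93.13848876953125), 1.4001562595367432) red ((653.8809204101562, 171.92520141601562), (18.473392486572266, 89.716552734375), 1.9378443956375122)
[[434.5, 211.39999389648438], [436.79998779296875, 118.30000305175781], [667.5, 123.9000015258789], [665.2000122070312, 217.0]]
B ((547.9974365234375, 167.406982421875), (230.68850708007812, 94.75926971435547), 1.0794177055358887) red ((654.0776977539062, 171.92369079589844), (18.3870849609375, 89.93500518798828), 0.34168606996536255)
[[431.79998779296875, 212.60000610351562], [433.6000061035156, 117.9000015258789], [664.2000122070312, 122.19999694824219], [662.4000244140625, 217.0]]
```

Cores measure z≈35–47 (the cream and pink masks are a bit incomplete) with 56–58 mm spacing. The blue board fits 231×94 mm (230×92 given). I now move over the blue rack and refine with the wrist camera from two places.

```bash
cat >> h.py <<'E'
def wrist():
    from cell import status,cams
    s=status.sense();c=cams.camera('wrist');T=np.eye(4);T[:3,:3]=cv2.Rodrigues(np.array(s['ee_rot'],float))[0];T[:3,3]=s['eef_pos']
    c['wTc']=T@np.array(c['mount']);return c
E
python3 -m handwheel '[{"hand":1,"dp":[0.6,-0.6,0],"spin":-4},{"hand":1,"dp":[0.9,-0.9,0],"spin":-5},{"hand":1,"dp":[0.9,-0.9,0],"spin":-5},{"hand":1,"dp":[0.9,-0.9,0],"spin":-5},{"hand":1,"dp":[0.9,-0.9,0],"spin":-5},{"hand":1,"dp":[0.9,-0.9,0],"spin":-5},{"hand":1,"dp":[0.9,-0.9,0],"spin":-5},{"hand":1,"dp":[0.9,-0.9,0],"spin":-5}]' 40
python3 -m handwheel '[{"hand":1,"dp":[0.9,-0.9,0],"spin":-5},{"hand":1,"dp":[0.9,-0.9,0],"spin":-5},{"hand":1,"dp":[0.9,-0.9,0],"spin":-5},{"hand":1,"dp":[0.9,-0.9,0],"spin":-5},{"hand":1,"dp":[0.9,-0.9,0],"spin":-4.6},{"hand":1,"dp":[0.9,-0.9,0],"spin":0},{"hand":1,"dp":[0,-0.9,0],"spin":0},{"hand":1,"dp":[0,0,0],"spin":0}]'
python3 - <<'E'
from h import *;import pickle
c=wrist();pickle.dump(c,open('w1.pkl','wb'));print(c['wTc'].round(3))
cv2.imwrite('pics/w1.png',c['color'][...,::-1])
E
```

```text
t: 1.1
eef_pos: [406.7, 324.5, 239.0]
ee_rot: [-1.672, -2.66, 0.001]
ft_force: [-0.3, 0.3, 0.1]
width: 85.4
grasp_force: 0.0
t: 2.1
eef_pos: [541.1, 166.8, 238.9]
ee_rot: [-2.199, -2.243, 0.001]
ft_force: [-0.5, -0.0, 0.1]
width: 85.4
grasp_force: 0.0
[[ 1.00000e+00  2.00000e-02  4.00000e-03  5.40164e+02]
 [ 2.00000e-02 -9.53000e-01 -3.03000e-01  2.42931e+02]
 [-3.00000e-03  3.03000e-01 -9.53000e-01  3.72839e+02]
 [ 0.00000e+00  0.00000e+00  0.00000e+00  1.00000e+00]]
```

View pics/w1.png

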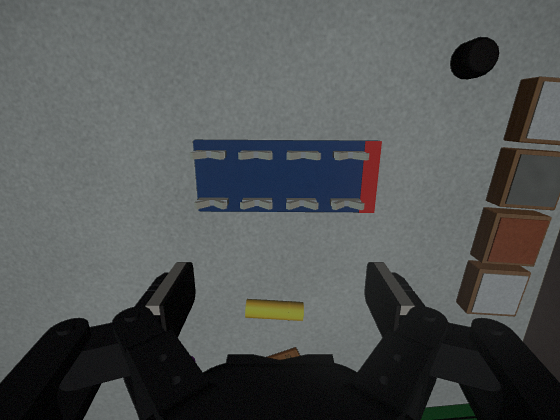

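The wrist view shows the blue rack at (195–380, 140–212) with its support tops near rows 156 and 204 and the yellow decoy at (275,310). I take a second wrist view, then go to the wooden rack for two more.

```bash
python3 -m handwheel '[{"hand":1,"dp":[0,-0.7,0],"spin":0},{"hand":1,"dp":[0,-0.7,0],"spin":0},{"hand":1,"dp":[0,-0.7,0],"spin":0},{"hand":1,"dp":[0,-0.7,0],"spin":0},{"hand":1,"dp":[0,0,0],"spin":0},{"hand":1,"dp":[0,0,0],"spin":0},{"hand":1,"dp":[0,0,0],"spin":0},{"hand":1,"dp":[0,0,0],"spin":0}]'
python3 -c "
from h import *;import pickle
c=wrist();pickle.dump(c,open('w2.pkl','wb'))"
python3 -m handwheel '[{"hand":1,"dp":[0,-0.9,0],"spin":-6},{"hand":1,"dp":[0,-0.9,0],"spin":-6},{"hand":1,"dp":[0,-0.9,0],"spin":-6},{"hand":1,"dp":[0,-0.9,0],"spin":-6},{"hand":1,"dp":[0.2,-0.9,0],"spin":-6},{"hand":1,"dp":[0.2,-0.9,0],"spin":-6},{"hand":1,"dp":[0.2,-0.9,0],"spin":-6},{"hand":1,"dp":[0.2,-0.9,0],"spin":-6}]'
python3 -m handwheel '[{"hand":1,"dp":[0,-0.9,0],"spin":-6},{"hand":1,"dp":[0,-0.9,0],"spin":-6},{"hand":1,"dp":[0,-0.9,0],"spin":-6},{"hand":1,"dp":[0,-0.9,0],"spin":-2},{"hand":1,"dp":[0,0,0],"spin":0},{"hand":1,"dp":[0,0,0],"spin":0},{"hand":1,"dp":[0,0,0],"spin":0},{"hand":1,"dp":[0,0,0],"spin":0}]'
python3 -c "
from h import *;import pickle
c=wrist();pickle.dump(c,open('w3.pkl','wb'))"
python3 -m handwheel '[{"hand":1,"dp":[0.7,0,0],"spin":0},{"hand":1,"dp":[0.7,-0.5,0],"spin":0},{"hand":1,"dp":[0.7,-0.5,0],"spin":0},{"hand":1,"dp":[0.0,-0.5,0],"spin":0},{"hand":1,"dp":[0,0,0],"spin":0},{"hand":1,"dp":[0,0,0],"spin":0},{"hand":1,"dp":[0,0,0],"spin":0},{"hand":1,"dp":[0,0,0],"spin":0}]'
python3 -c "
from h import *;import pickle
c=wrist();pickle.dump(c,open('w4.pkl','wb'))
a=[cv2.resize(pickle.load(open(f'w{i}.pkl','rb'))['color'],(400,300)) for i in(2,3,4)]
cv2.imwrite('pics/w234.png',np.vstack([np.hstack([a[0],a[1]]),np.hstack([a[2],a[2]*0])])[...,::-1])"
```

```text
t: 3.15
eef_pos: [541.1, 98.3, 239.2]
ee_rot: [-2.196, -2.246, -0.0]
ft_force: [0.9, 0.5, -0.1]
width: 85.4
grasp_force: 0.0
t: 4.2
eef_pos: [561.3, -82.7, 239.3]
ee_rot: [-2.922, -1.153, -0.0]
ft_force: [0.2, 0.3, 0.4]
width: 85.5
grasp_force: 0.0
t: 5.2
eef_pos: [561.2, -171.6, 239.3]
ee_rot: [-3.077, -0.635, -0.0]
ft_force: [0.7, 0.2, 0.2]
width: 85.0
grasp_force: 0.0
t: 6.25
eef_pos: [613.5, -209.3, 239.5]
ee_rot: [3.077, 0.634, 0.0]
ft_force: [0.2, 0.2, -0.4]
width: 85.3
grasp_force: 0.0
```

View pics/w234.png

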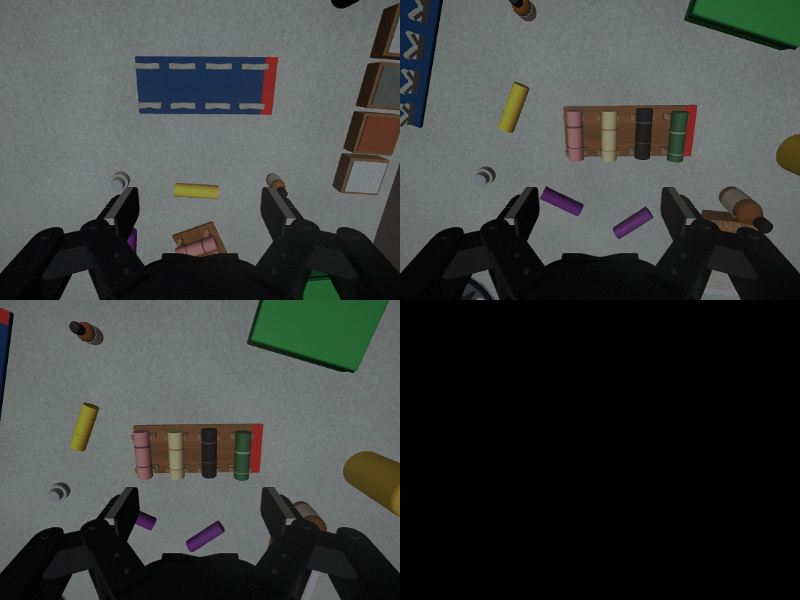

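```bash
cat > m.py <<'E'
from h import *;import pickle
w={i:pickle.load(open(f'w{i}.pkl','rb')) for i in(1,2,3,4)}
def cm(c):
    h,s,v=hsv(c);m=dict(green=(h>50)&(h<90)&(s>60),black=(v<45)&(s<110)
     ,cream=(h>20)&(h<35)&(s>25)&(s<140)&(v>90),pink=((h<8)|(h>165))&(s>40)&(s<150)&(v>70),
     red=((h<6)|(h>174))&(s>170)&(v>60),blue=(h>100)&(h<125)&(s>120)&(v>25));return m
R3,R4=(225,140,412,235),(180,168,370,262)
m3,m4=cm(w[3]),cm(w[4]);P={}
for k in('green','black','cream','pink'):
    a,ha,na=blob(m3[k],R3);b,hb,nb=blob(m4[k],R4);X,g=tri(w[3],a,w[4],b);P[k]=X
    print(k,a.round(1),na,b.round(1),nb,X.round(1),'gap',round(g,1))
    for n,c,h in((3,w[3],ha),(4,w[4],hb)):
        p=plane(c,h,42)[:,:2];r=cv2.minAreaRect(p.astype(np.float32));print('   z42 rect',n,np.round(r[0],1),np.round(r[1],1),round(r[2],1),'z37',plane(c,a if n==3 else b,37)[0].round(1))
Q=np.array([P[k] for k in P]);print('spacing',np.linalg.norm(np.diff(Q[:,:2],axis=0),axis=1).round(1),'yaw',np.degrees(np.arctan2(*(Q[0]-Q[3])[[1,0]])))
S={}
for n,r in((1,(190,138,384,215)),(2,(185,75,392,163))):
    c=w[n];m=cm(c);_,h,_=blob(m['blue']|m['red'],r);q=cv2.minAreaRect(plane(c,h,8)[:,:2].astype(np.float32));print('plate',n,np.round(q[0],1),np.round(q[1],1),round(q[2],2))
    H,s,v=hsv(c);al=((s<70)&(v>60)).astype(np.uint8)
    k=cv2.fillConvexPoly(np.zeros_like(al),h.astype(np.int32),1);al*=k
    nn,_,st,ce=cv2.connectedComponentsWithStats(al);o=[(ce[i],st[i,4]) for i in range(1,nn) if st[i,4]>40]
    o.sort(key=lambda t:(t[0][1]>np.mean([e[0][1] for e in o]),t[0][0]));S[n]=[e[0] for e in o];print(n,len(o),[e[1] for e in o])
if len(S[1])==len(S[2])==8:
    X=np.array([tri(w[1],a,w[2],b)[0] for a,b in zip(S[1],S[2])]);print(X.round(1));print('mean',X.mean(0),'pair mids',((X[:4]+X[4:])/2).round(1).tolist())
E
python3 m.py
```

```text
green [388.  190.5] 1551.0 [339.  217.2] 1378.0 [ 605.2 -292.3   38.6] gap 0.1
   z42 rect 3 [ 604.  -291.2] [85.  26.3] 24.0 z37 [ 605.1 -292.9   37. ]
   z42 rect 4 [ 603.6 -292.1] [86.5 24.9] 24.1 z37 [ 604.8 -292.9   37. ]
black [340.2 186.3] 1585.0 [292.5 213.2] 1424.0 [ 587.4 -239.    37.5] gap 0.0
   z42 rect 3 [ 585.9 -238.7] [85.5 26.1] 23.8 z37 [ 587.4 -239.1   37. ]
   z42 rect 4 [ 586.4 -239.5] [88.  25.5] 23.4 z37 [ 587.3 -239.1   37. ]
cream [290.3 190. ] 1346.0 [244.8 218.5] 1138.0 [ 560.2 -187.7   40.3] gap 2.2
   z42 rect 3 [ 558.6 -187.2] [84.  23.6] 24.5 z37 [ 560.2 -187.2   37. ]
   z42 rect 4 [ 558.7 -188.9] [82.7 21.7] 24.0 z37 [ 558.3 -188.7   37. ]
pink [244.1 188.9] 1466.0 [198.8 216.7] 1289.0 [ 541.5 -137.3   43.6] gap 0.8
   z42 rect 3 [ 538.6 -138.1] [86.  24.4] 23.7 z37 [ 539.9 -136.9   37. ]
   z42 rect 4 [ 538.3 -138.6] [84.8 23.9] 23.9 z37 [ 538.4 -136.7   37. ]
spacing [56.2 58.  53.8] yaw -67.66258658981008
plate 1 [549.2 168.5] [228.3  90.8] 0.74
1 9 [np.int32(279), np.int32(287), np.int32(288), np.int32(321), np.int32(330), np.int32(279), np.int32(64), np.int32(333), np.int32(297)]
plate 2 [549.2 168.3] [228.2  90.5] 0.88
2 8 [np.int32(275), np.int32(262), np.int32(292), np.int32(293), np.int32(274), np.int32(291), np.int32(294), np.int32(305)]
  return _methods._mean(a, axis=axis, dtype=dtype,
  ret = ret.dtype.type(ret / rcount)
```

```bash
python3 - <<'E'
s=open('m.py').read()
s=s.replace("o.sort(key=lambda t:(t[0][1]>np.mean([e[0][1] for e in o]),t[0][0]))","my=np.mean([e[0][1] for e in o]);o.sort(key=lambda t:(t[0][1]>my,t[0][0]))")
s=s.replace("al*=k","al=cv2.morphologyEx(al*k,cv2.MORPH_CLOSE,np.ones((3,5),np.uint8))")
s+="""
def sides(c,m,r,k):  # silhouette ends and centreline on z=37
    a,h,_=blob(m[k],r);p=plane(c,h,37)[:,:2];u=np.array([np.cos(np.radians(23.5)),np.sin(np.radians(23.5))]);v=np.array([-u[1],u[0]])
    e=p@u;f=p@v;return (e.min(),e.max()),(f.min(),f.max())
D=np.array([572.7,-214.2]);u=np.array([.917,.399]);v=np.array([-u[1],u[0]])
for k in P:
    print(k,[np.round([ (np.array(t)-(D@ax)).round(1) for t,ax in zip(sides(w[n],mm,r,k),(u,v))],1).tolist() for n,mm,r in((3,m3,R3),(4,m4,R4))])
"""
open('m.py','w').write(s)
E
python3 m.py | sed -n '13,$p'
```

```text
spacing [56.2 58.  53.8] yaw -67.66258658981008
plate 1 [549.2 168.5] [228.3  90.8] 0.74
1 7 [np.int32(284), np.int32(288), np.int32(283), np.int32(297), np.int32(289), np.int32(321), np.int32(749)]
plate 2 [549.2 168.3] [228.2  90.5] 0.88
2 8 [np.int32(275), np.int32(296), np.int32(291), np.int32(310), np.int32(264), np.int32(293), np.int32(274), np.int32(294)]
green [[[-46.3, 39.9], [-98.5, -71.7]], [[-48.2, 39.4], [-97.6, -72.0]]]
black [[[-42.2, 44.5], [-42.0, -15.2]], [[-43.8, 45.5], [-41.7, -15.8]]]
cream [[[-45.9, 39.1], [17.7, 43.0]], [[-46.4, 37.4], [18.2, 40.2]]]
pink [[[-45.7, 41.5], [71.8, 96.6]], [[-46.1, 40.0], [72.7, 97.0]]]
```

```bash
sed -i 's/np.ones((3,5),np.uint8)/np.ones((1,1),np.uint8)/; s/st\[i,4\]>40/st[i,4]>100/' m.py; python3 m.py | sed -n '14,28p'
```

```text
plate 1 [549.2 168.5] [228.3  90.8] 0.74
1 8 [np.int32(279), np.int32(288), np.int32(279), np.int32(297), np.int32(287), np.int32(321), np.int32(330), np.int32(333)]
plate 2 [549.2 168.3] [228.2  90.5] 0.88
2 8 [np.int32(275), np.int32(292), np.int32(291), np.int32(305), np.int32(262), np.int32(293), np.int32(274), np.int32(294)]
[[456.3 197.   20. ]
 [510.8 197.7  22.5]
 [568.1 198.6  22.3]
 [624.4 199.5  21.3]
 [457.3 136.8  19.4]
 [512.1 137.8  20.3]
 [569.1 138.1  17.8]
 [625.5 139.2  18.3]]
mean [540.4507482  168.07134065  20.22634809] pair mids [[456.8, 166.9, 19.7], [511.4, 167.7, 21.4], [568.6, 168.4, 20.0], [624.9, 169.3, 19.8]]
green [[[-46.3, 39.9], [-98.5, -71.7]], [[-48.2, 39.4], [-97.6, -72.0]]]
black [[[-42.2, 44.5], [-42.0, -15.2]], [[-43.8, 45.5], [-41.7, -15.8]]]
```

Blue supports: mean centre (540.4,168.1), yaw 0.8°, spacing 56 and mid-height about 20 (8–35 expected). Wooden rack: centre (572.7,−214.2), y axis at −66.3°, core axes 37–43 mm high. The four cores are the only ones lying on the wooden rack, so their identity is clear. I confirm this in one enlarged crop and approach green.

```bash
python3 -c "
from h import *;import pickle
c=pickle.load(open('w4.pkl','rb'));cv2.imwrite('pics/crop.png',cv2.resize(c['color'][150:320,90:400],None,fx=2.4,fy=2.4)[...,::-1])"
python3 -m handwheel '[{"hand":0.47,"dp":[-0.085,-0.825,-0.7],"spin":0.1},{"hand":0.47,"dp":[-0.085,-0.825,-0.7],"spin":0.1},{"hand":0.47,"dp":[-0.085,-0.825,-0.7],"spin":0.1},{"hand":0.47,"dp":[-0.085,-0.825,-0.7],"spin":0.1},{"hand":0.47,"dp":[0,0,-0.9],"spin":0},{"hand":0.47,"dp":[0,0,-0.9],"spin":0},{"hand":0.47,"dp":[0,0,-0.9],"spin":0},{"hand":0.47,"dp":[0,0,-0.9],"spin":0}]' 40
python3 -c "
from h import *
c=wrist();cv2.imwrite('pics/w5.png',c['color'][...,::-1])"
```

```text
t: 7.3
eef_pos: [604.8, -293.0, 77.6]
ee_rot: [-3.075, -0.643, 0.001]
ft_force: [0.8, -0.4, 0.8]
width: 40.1
grasp_force: 0.0
```

View pics/crop.png

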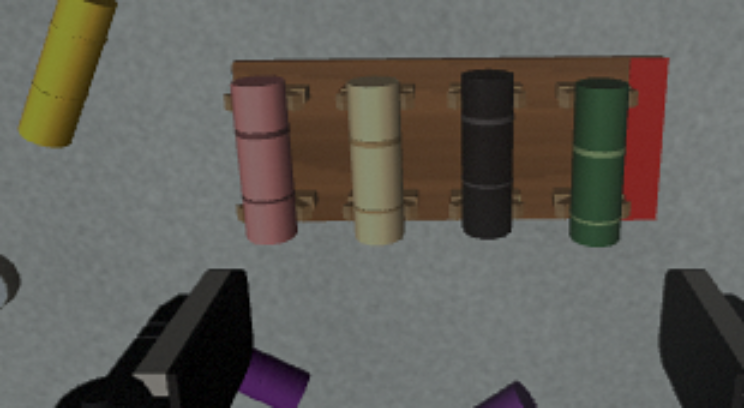

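View pics/w5.png

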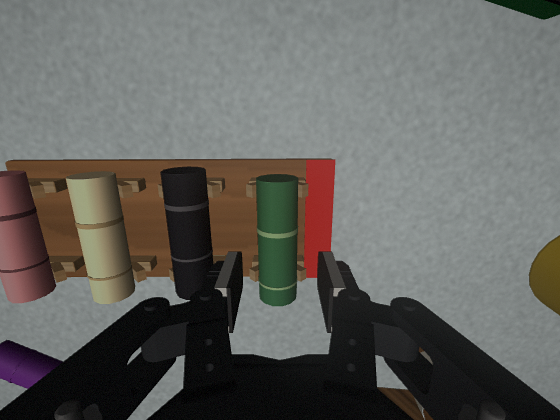

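The crop shows the order from the red band: green (597,160), black (487,155), cream (377,160), pink (265,160), all plainly cores in cradles. The purple and yellow ones lie off the rack. In the wrist view green (277,240) is centred between the fingers. I grasp.

```bash
python3 -m handwheel '[{"hand":0.47,"dp":[0,0.03,-0.8],"spin":0},{"hand":0.47,"dp":[0,0,-0.8],"spin":0},{"hand":0.47,"dp":[0,0,-0.46],"spin":0},{"hand":0.47,"dp":[0,0,0],"spin":0},{"hand":0.1,"dp":[0,0,0],"spin":0},{"hand":0.1,"dp":[0,0,0],"spin":0},{"hand":0.1,"dp":[0,0,0],"spin":0},{"hand":0.1,"dp":[0,0,0],"spin":0}]' 40
```

```text
t: 8.35
eef_pos: [605.3, -291.2, 28.4]
ee_rot: [3.075, 0.644, 0.001]
ft_force: [-2.1, 5.0, 5.7]
width: 25.2
grasp_force: 39.7
```

```bash
python3 -m handwheel '[{"hand":0.1,"dp":[0,0,0.5],"spin":0},{"hand":0.1,"dp":[0,0,1],"spin":0},{"hand":0.1,"dp":[0,0,1],"spin":0},{"hand":0.1,"dp":[-0.3,0.9,1],"spin":4},{"hand":0.1,"dp":[-0.3,0.9,0.5],"spin":4},{"hand":0.1,"dp":[-0.3,0.9,0],"spin":4},{"hand":0.1,"dp":[-0.3,0.9,0],"spin":4},{"hand":0.1,"dp":[-0.3,0.9,0],"spin":4}]' 40
python3 -m handwheel '[{"hand":0.1,"dp":[-0.3,0.9,0],"spin":4},{"hand":0.1,"dp":[-0.3,0.9,0],"spin":4},{"hand":0.1,"dp":[-0.3,0.9,0],"spin":4},{"hand":0.1,"dp":[-0.3,0.9,0],"spin":4},{"hand":0.1,"dp":[-0.3,0.9,0],"spin":4},{"hand":0.1,"dp":[-0.3,0.9,0],"spin":4},{"hand":0.1,"dp":[-0.3,0.9,0],"spin":4},{"hand":0.1,"dp":[-0.3,0.9,0],"spin":4}]' 40
python3 -m handwheel '[{"hand":0.1,"dp":[-0.3,0.9,0],"spin":3},{"hand":0.1,"dp":[-0.3,0.9,0],"spin":3},{"hand":0.1,"dp":[-0.3,0.9,0],"spin":3},{"hand":0.1,"dp":[-0.3,0.9,0],"spin":3},{"hand":0.1,"dp":[-0.3,0.9,0],"spin":3.1},{"hand":0.1,"dp":[-0.3,0.9,0],"spin":0},{"hand":0.1,"dp":[-0.26,0.9,0],"spin":0},{"hand":0.1,"dp":[0,0.3,0],"spin":0}]' 40
python3 -c "
from h import *
c=wrist();cv2.imwrite('pics/w6.png',c['color'][...,::-1])
from cell import status;s=status.sense();print(np.round(s['eef_pos'],1),s['width'])"
```

```text
t: 9.35
eef_pos: [567.7, -178.5, 128.6]
ee_rot: [2.914, 1.171, 0.001]
ft_force: [0.5, 0.0, -2.2]
width: 24.5
grasp_force: 39.6
t: 10.35
eef_pos: [507.1, 2.5, 127.9]
ee_rot: [2.477, 1.932, 0.0]
ft_force: [-0.8, 0.6, -1.6]
width: 25.1
grasp_force: 39.6
t: 11.35
eef_pos: [455.5, 167.4, 127.9]
ee_rot: [2.203, 2.239, 0.0]
ft_force: [0.4, -0.3, -0.8]
width: 24.3
grasp_force: 39.6
[455.9 167.5 127.9] 24.611811704017192
```

View pics/w6.png

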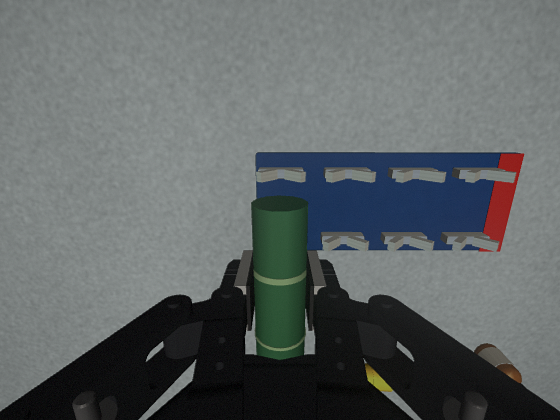

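The wrist view shows green held level, its far end face at (279,205), over the blue rack's first cradle at (280,205). I work out the core's axial offset from that end.

```bash
cat > off.py <<'E'
# axial offset of the held core from the TCP, seen at its +y end: rim bottom row / rim top row of the end face
import sys
from h import *
from cell import status
s=status.sense();p=np.array(s['eef_pos']);z=p[2]+float(sys.argv[1]) if len(sys.argv)>1 else p[2]+8.6
c=wrist();g=cv2.cvtColor(c['color'],cv2.COLOR_RGB2GRAY).astype(int)
print(g[185:225,274:285].mean(1).round().astype(int).tolist())
for r in range(193,219,3):
    print(r,[(plane(c,[279,r],z+h)[0]-p)[:2].round(1).tolist() for h in(-13,0,13)])
E
python3 off.py
```

```text
[53, 52, 52, 52, 52, 51, 52, 52, 51, 53, 48, 42, 42, 42, 43, 42, 42, 43, 42, 42, 42, 43, 42, 42, 41, 41, 58, 74, 73, 73, 72, 73, 73, 73, 73, 72, 72, 72, 73, 72]
193 [[-0.7, 40.0], [-0.7, 43.4], [-0.7, 46.8]]
196 [[-0.7, 38.5], [-0.7, 42.0], [-0.7, 45.6]]
199 [[-0.6, 37.0], [-0.7, 40.7], [-0.7, 44.3]]
202 [[-0.6, 35.5], [-0.6, 39.3], [-0.7, 43.1]]
205 [[-0.6, 33.9], [-0.6, 37.9], [-0.6, 41.8]]
208 [[-0.6, 32.4], [-0.6, 36.5], [-0.6, 40.6]]
211 [[-0.6, 30.8], [-0.6, 35.1], [-0.6, 39.3]]
214 [[-0.5, 29.3], [-0.6, 33.7], [-0.6, 38.0]]
217 [[-0.5, 27.7], [-0.5, 32.2], [-0.6, 36.8]]
```

End face spans rows 195–211, so the core's centre is about 2 mm short in y, and I shift by +1.3 mm and lower.

```bash
python3 -m handwheel '[{"hand":0.1,"dp":[0.02,0.05,-0.6],"spin":0},{"hand":0.1,"dp":[0,0,-0.9],"spin":0},{"hand":0.1,"dp":[0,0,-0.9],"spin":0},{"hand":0.1,"dp":[0,0,-0.8],"spin":0},{"hand":0.1,"dp":[0,0,-0.4],"spin":0},{"hand":0.1,"dp":[0,0,-0.2],"spin":0},{"hand":0.1,"dp":[0,0,0],"spin":0},{"hand":0.1,"dp":[0,0,0],"spin":0}]' 40
python3 -m handwheel '[{"hand":0.1,"dp":[0,0,-0.04],"spin":0},{"hand":0.1,"dp":[0,0,-0.04],"spin":0},{"hand":0.1,"dp":[0,0,-0.04],"spin":0},{"hand":0.1,"dp":[0,0,-0.04],"spin":0},{"hand":0.1,"dp":[0,0,0],"spin":0},{"hand":0.1,"dp":[0,0,0],"spin":0},{"hand":0.1,"dp":[0,0,0],"spin":0},{"hand":0.1,"dp":[0,0,0],"spin":0}]' 40
```

```text
t: 12.45
eef_pos: [457.0, 167.4, 33.3]
ee_rot: [2.206, 2.236, 0.001]
ft_force: [-0.2, 0.2, -1.0]
width: 24.8
grasp_force: 39.7
t: 13.45
eef_pos: [456.6, 167.4, 28.8]
ee_rot: [-2.207, -2.236, 0.0]
ft_force: [-1.7, -0.3, 3.4]
width: 24.6
grasp_force: 40.0
```

```bash
python3 -m handwheel '[{"hand":0.47,"dp":[0,0,0],"spin":0},{"hand":0.47,"dp":[0,0,0],"spin":0},{"hand":0.47,"dp":[0,0,0],"spin":0},{"hand":0.47,"dp":[0,0,0.5],"spin":0},{"hand":0.47,"dp":[0,0,1],"spin":0},{"hand":0.47,"dp":[0,0,1],"spin":0},{"hand":0.47,"dp":[0.28,-0.9,1],"spin":0},{"hand":0.47,"dp":[0.28,-0.9,0.5],"spin":0}]' 40
python3 -c "
from h import *;import pickle
c=wrist();pickle.dump(c,open('g.pkl','wb'));cv2.imwrite('pics/w7.png',c['color'][...,::-1])"
python3 -m handwheel '[{"hand":0.47,"dp":[0.28,-0.9,0],"spin":-5},{"hand":0.47,"dp":[0.28,-0.9,0],"spin":-5},{"hand":0.47,"dp":[0.28,-0.9,0],"spin":-5},{"hand":0.47,"dp":[0.28,-0.9,0],"spin":-5},{"hand":0.47,"dp":[0.28,-0.9,0],"spin":-5},{"hand":0.47,"dp":[0.28,-0.9,0],"spin":-5},{"hand":0.47,"dp":[0.28,-0.9,0],"spin":-5},{"hand":0.47,"dp":[0.28,-0.9,0],"spin":-5}]' 40
python3 -m handwheel '[{"hand":0.47,"dp":[0.3,-0.92,0],"spin":-5},{"hand":0.47,"dp":[0.3,-0.92,0],"spin":-5},{"hand":0.47,"dp":[0.3,-0.92,0],"spin":-5},{"hand":0.47,"dp":[0.3,-0.92,0],"spin":-5},{"hand":0.47,"dp":[0.3,-0.92,0],"spin":-5},{"hand":0.47,"dp":[0.3,-0.92,0],"spin":-2.1},{"hand":0.47,"dp":[0.3,-0.92,0],"spin":0},{"hand":0.47,"dp":[0.27,-0.86,0],"spin":0}]' 40
python3 -c "
import time
from cell import status
import numpy as np
s=status.sense();print(np.round(s['eef_pos'],1))"
```

```text
t: 14.45
eef_pos: [471.3, 122.0, 130.9]
ee_rot: [2.205, 2.236, 0.003]
ft_force: [-0.1, 0.3, -1.5]
width: 40.2
grasp_force: 0.0
t: 15.5
eef_pos: [526.8, -58.1, 129.3]
ee_rot: [2.84, 1.342, 0.0]
ft_force: [-0.8, 0.7, 0.9]
width: 40.0
grasp_force: 0.0
t: 16.5
eef_pos: [586.1, -240.6, 129.2]
ee_rot: [3.075, 0.644, 0.0]
ft_force: [0.6, 0.5, 0.1]
width: 40.2
grasp_force: 0.0
[ 586.1 -240.6  129.2]
```

View pics/w7.png

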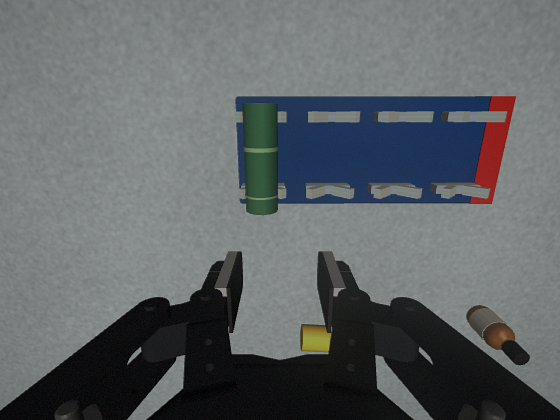

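The wrist view shows green lying in the first cradle (261,158), rows 102–214, across both supports. I check its centre numerically, then grasp black.

```bash
python3 -c "
from h import *;import pickle
c=pickle.load(open('g.pkl','rb'));h,s,v=hsv(c);_,H,_=blob((h>50)&(h<90)&(s>60),(235,90,290,225))
p=plane(c,H,50)[:,:2];q=plane(c,H,37)[:,:2];print(p.min(0),p.max(0),(p.min(0)+p.max(0))/2,'x37',(q.min(0)+q.max(0))/2)"
python3 -m handwheel '[{"hand":0.47,"dp":[0,0.04,-0.6],"spin":0},{"hand":0.47,"dp":[0,0,-0.9],"spin":0},{"hand":0.47,"dp":[0,0,-0.9],"spin":0},{"hand":0.47,"dp":[0,0,-0.9],"spin":0},{"hand":0.47,"dp":[0,0,-0.5],"spin":0},{"hand":0.47,"dp":[0,0,-0.28],"spin":0},{"hand":0.47,"dp":[0,0,0],"spin":0},{"hand":0.47,"dp":[0,0,0],"spin":0}]' 40
python3 -m handwheel '[{"hand":0.1,"dp":[0,0,0],"spin":0},{"hand":0.1,"dp":[0,0,0],"spin":0},{"hand":0.1,"dp":[0,0,0],"spin":0},{"hand":0.1,"dp":[0,0,0],"spin":0},{"hand":0.1,"dp":[0,0,0],"spin":0},{"hand":0.1,"dp":[0,0,0.1],"spin":0},{"hand":0.1,"dp":[0,0,0.3],"spin":0},{"hand":0.1,"dp":[0,0,0.4],"spin":0}]' 40
```

```text
[444.8400368  125.18218815] [469.45771277 205.95358381] [457.14887478 165.56788598] x37 [456.34980619 163.60258262]
t: 17.5
eef_pos: [586.2, -239.2, 27.5]
ee_rot: [3.074, 0.644, 0.001]
ft_force: [0.6, -0.3, -0.3]
width: 40.2
grasp_force: 0.0
t: 18.5
eef_pos: [585.9, -239.2, 47.4]
ee_rot: [3.075, 0.644, -0.0]
ft_force: [0.0, 0.5, -1.3]
width: 24.8
grasp_force: 39.3
```

```bash
python3 -m handwheel '[{"hand":0.1,"dp":[0,0,0.8],"spin":0},{"hand":0.1,"dp":[0,0,0.8],"spin":0},{"hand":0.1,"dp":[-0.16,0.9,0.8],"spin":4},{"hand":0.1,"dp":[-0.16,0.9,0.8],"spin":4},{"hand":0.1,"dp":[-0.16,0.9,0],"spin":4},{"hand":0.1,"dp":[-0.16,0.9,0],"spin":4},{"hand":0.1,"dp":[-0.16,0.9,0],"spin":4},{"hand":0.1,"dp":[-0.16,0.9,0],"spin":4}]' 40
python3 -m handwheel '[{"hand":0.1,"dp":[-0.16,0.9,0],"spin":4},{"hand":0.1,"dp":[-0.16,0.9,0],"spin":4},{"hand":0.1,"dp":[-0.16,0.9,0],"spin":4},{"hand":0.1,"dp":[-0.16,0.9,0],"spin":4},{"hand":0.1,"dp":[-0.16,0.9,0],"spin":4},{"hand":0.1,"dp":[-0.16,0.9,0],"spin":4},{"hand":0.1,"dp":[-0.16,0.9,0],"spin":4},{"hand":0.1,"dp":[-0.16,0.9,0],"spin":4}]' 40
python3 -m handwheel '[{"hand":0.1,"dp":[-0.17,0.9,0],"spin":4},{"hand":0.1,"dp":[-0.17,0.9,0],"spin":4},{"hand":0.1,"dp":[-0.17,0.9,0],"spin":3.1},{"hand":0.1,"dp":[-0.17,0.9,0],"spin":0},{"hand":0.1,"dp":[-0.02,0.08,0],"spin":0},{"hand":0.1,"dp":[0,0,0],"spin":0},{"hand":0.1,"dp":[0,0,0],"spin":0},{"hand":0.1,"dp":[0,0,0],"spin":0}]' 40
python3 off.py 9
```

```text
t: 19.5
eef_pos: [561.6, -102.7, 126.8]
ee_rot: [-2.871, -1.275, 0.0]
ft_force: [-0.7, -0.6, -1.1]
width: 25.0
grasp_force: 39.4
t: 20.5
eef_pos: [529.4, 77.3, 126.8]
ee_rot: [-2.408, -2.018, 0.0]
ft_force: [0.4, 0.1, -0.9]
width: 24.6
grasp_force: 39.4
t: 21.5
eef_pos: [512.5, 167.4, 126.8]
ee_rot: [2.207, 2.236, -0.0]
ft_force: [-0.1, -0.2, -0.8]
width: 24.8
grasp_force: 39.4
[56, 55, 55, 56, 55, 55, 54, 57, 27, 23, 24, 23, 24, 23, 23, 23, 23, 22, 22, 23, 22, 22, 20, 28, 37, 35, 35, 35, 35, 37, 35, 35, 36, 35, 34, 35, 34, 35, 34, 34]
193 [[-0.6, 40.1], [-0.6, 43.5], [-0.6, 46.9]]
196 [[-0.6, 38.6], [-0.5, 42.1], [-0.5, 45.7]]
199 [[-0.5, 37.1], [-0.5, 40.8], [-0.5, 44.4]]
202 [[-0.5, 35.6], [-0.5, 39.4], [-0.5, 43.2]]
205 [[-0.5, 34.1], [-0.5, 38.0], [-0.5, 42.0]]
208 [[-0.5, 32.5], [-0.5, 36.6], [-0.5, 40.7]]
211 [[-0.5, 31.0], [-0.5, 35.2], [-0.5, 39.5]]
214 [[-0.4, 29.4], [-0.4, 33.8], [-0.5, 38.2]]
217 [[-0.4, 27.8], [-0.4, 32.4], [-0.4, 36.9]]
```

```bash
python3 -m handwheel '[{"hand":0.1,"dp":[0,0.036,-0.6],"spin":0},{"hand":0.1,"dp":[0,0,-0.9],"spin":0},{"hand":0.1,"dp":[0,0,-0.9],"spin":0},{"hand":0.1,"dp":[0,0,-0.8],"spin":0},{"hand":0.1,"dp":[0,0,-0.4],"spin":0},{"hand":0.1,"dp":[0,0,-0.2],"spin":0},{"hand":0.1,"dp":[0,0,0],"spin":0},{"hand":0.1,"dp":[0,0,0],"spin":0}]' 40
python3 -m handwheel '[{"hand":0.1,"dp":[0,0,-0.04],"spin":0},{"hand":0.1,"dp":[0,0,-0.04],"spin":0},{"hand":0.1,"dp":[0,0,-0.04],"spin":0},{"hand":0.1,"dp":[0,0,-0.02],"spin":0},{"hand":0.1,"dp":[0,0,0],"spin":0},{"hand":0.1,"dp":[0,0,0],"spin":0},{"hand":0.1,"dp":[0,0,0],"spin":0},{"hand":0.1,"dp":[0,0,0],"spin":0}]' 40
```

```text
t: 22.55
eef_pos: [512.8, 168.9, 32.3]
ee_rot: [2.206, 2.236, 0.001]
ft_force: [0.3, -0.1, 0.3]
width: 25.0
grasp_force: 39.4
t: 23.55
eef_pos: [512.4, 168.8, 28.3]
ee_rot: [2.207, 2.236, 0.0]
ft_force: [-0.5, 0.2, -0.9]
width: 24.8
grasp_force: 39.4
```

```bash
python3 -m handwheel '[{"hand":0.1,"dp":[0,0,-0.02],"spin":0},{"hand":0.1,"dp":[0,0,-0.02],"spin":0},{"hand":0.1,"dp":[0,0,0],"spin":0},{"hand":0.1,"dp":[0,0,0],"spin":0},{"hand":0.1,"dp":[0,0,0],"spin":0},{"hand":0.1,"dp":[0,0,0],"spin":0},{"hand":0.1,"dp":[0,0,0],"spin":0},{"hand":0.1,"dp":[0,0,0],"spin":0}]' 40
```

```text
t: 24.55
eef_pos: [512.5, 168.8, 27.8]
ee_rot: [2.207, 2.236, 0.0]
ft_force: [-2.3, -0.3, 8.1]
width: 25.1
grasp_force: 40.3
```

```bash
python3 -m handwheel '[{"hand":0.47,"dp":[0,0,0],"spin":0},{"hand":0.47,"dp":[0,0,0],"spin":0},{"hand":0.47,"dp":[0,0,0],"spin":0},{"hand":0.47,"dp":[0,0,0.5],"spin":0},{"hand":0.47,"dp":[0,0,1],"spin":0},{"hand":0.47,"dp":[0,0,1],"spin":0},{"hand":0.47,"dp":[0.12,-0.9,1],"spin":0},{"hand":0.47,"dp":[0.12,-0.9,0.5],"spin":0}]' 40
python3 -c "
from h import *;import pickle
c=wrist();pickle.dump(c,open('g2.pkl','wb'));h,s,v=hsv(c)
_,H,_=blob((v<48)&(s<110),(225,90,320,225))
p=plane(c,H,50)[:,:2];print(H.min(0),H.max(0),(p.min(0)+p.max(0))/2)"
python3 -m handwheel '[{"hand":0.47,"dp":[0.12,-0.9,0],"spin":-5},{"hand":0.47,"dp":[0.12,-0.9,0],"spin":-5},{"hand":0.47,"dp":[0.12,-0.9,0],"spin":-5},{"hand":0.47,"dp":[0.12,-0.9,0],"spin":-5},{"hand":0.47,"dp":[0.12,-0.9,0],"spin":-5},{"hand":0.47,"dp":[0.12,-0.9,0],"spin":-5},{"hand":0.47,"dp":[0.12,-0.9,0],"spin":-5},{"hand":0.47,"dp":[0.12,-0.9,0],"spin":-5}]' 40
python3 -m handwheel '[{"hand":0.47,"dp":[0.12,-0.9,0],"spin":-5},{"hand":0.47,"dp":[0.12,-0.9,0],"spin":-5},{"hand":0.47,"dp":[0.12,-0.9,0],"spin":-5},{"hand":0.47,"dp":[0.12,-0.9,0],"spin":-5},{"hand":0.47,"dp":[0.12,-0.9,0],"spin":-5},{"hand":0.47,"dp":[0.05,-0.84,0],"spin":-2.1},{"hand":0.47,"dp":[0,0,0],"spin":0},{"hand":0.47,"dp":[0,0,0],"spin":0}]' 40
python3 -c "
from h import *
c=wrist();cv2.imwrite('pics/w8.png',c['color'][...,::-1])"
```

```text
t: 25.55
eef_pos: [519.0, 123.5, 129.5]
ee_rot: [2.205, 2.236, 0.003]
ft_force: [0.2, 0.0, 0.3]
width: 40.1
grasp_force: 0.0
[254 101] [288 213] [512.64613309 168.38067684]
t: 26.6
eef_pos: [542.5, -56.7, 127.8]
ee_rot: [2.84, 1.342, 0.0]
ft_force: [-0.8, 0.8, 0.1]
width: 40.2
grasp_force: 0.0
t: 27.6
eef_pos: [558.5, -189.2, 127.3]
ee_rot: [-3.074, -0.646, 0.0]
ft_force: [-0.3, 0.2, -0.1]
width: 39.9
grasp_force: 0.0
```

View pics/w8.png

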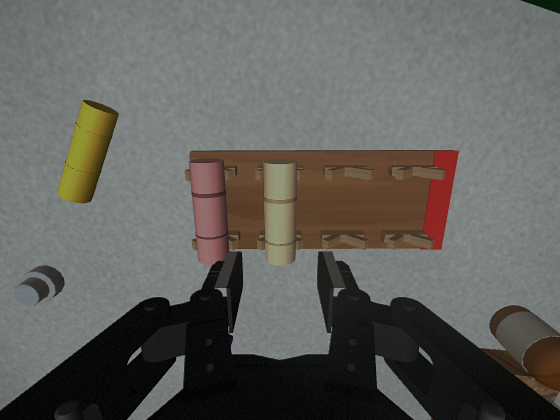

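Black measures 0.7 mm off its cradle centre. The view shows cream (281,212) centred between the fingers and pink (210,212) beside it. I grasp cream and carry it.

```bash
python3 -m handwheel '[{"hand":0.47,"dp":[0,0,-0.6],"spin":0},{"hand":0.47,"dp":[0,0,-0.9],"spin":0},{"hand":0.47,"dp":[0,0,-0.9],"spin":0},{"hand":0.47,"dp":[0,0,-0.9],"spin":0},{"hand":0.47,"dp":[0,0,-0.5],"spin":0},{"hand":0.47,"dp":[0,0,-0.2],"spin":0},{"hand":0.47,"dp":[0,0,0],"spin":0},{"hand":0.47,"dp":[0,0,0],"spin":0}]' 40
python3 -m handwheel '[{"hand":0.1,"dp":[0,0,0],"spin":0},{"hand":0.1,"dp":[0,0,0],"spin":0},{"hand":0.1,"dp":[0,0,0],"spin":0},{"hand":0.1,"dp":[0,0,0],"spin":0},{"hand":0.1,"dp":[0,0,0],"spin":0},{"hand":0.1,"dp":[0,0,0.1],"spin":0},{"hand":0.1,"dp":[0,0,0.3],"spin":0},{"hand":0.1,"dp":[0,0,0.4],"spin":0}]' 40
```

```text
t: 28.65
eef_pos: [559.0, -189.9, 28.0]
ee_rot: [3.074, 0.644, 0.002]
ft_force: [-0.9, -0.9, 0.5]
width: 40.2
grasp_force: 0.0
t: 29.65
eef_pos: [558.6, -189.8, 47.9]
ee_rot: [3.075, 0.644, -0.0]
ft_force: [0.2, -0.3, -1.3]
width: 24.4
grasp_force: 39.3
```

```bash
python3 -m handwheel '[{"hand":0.1,"dp":[0,0,0.8],"spin":0},{"hand":0.1,"dp":[0,0,0.8],"spin":0},{"hand":0.1,"dp":[0.025,0.9,0.8],"spin":4},{"hand":0.1,"dp":[0.025,0.9,0.8],"spin":4},{"hand":0.1,"dp":[0.025,0.9,0],"spin":4},{"hand":0.1,"dp":[0.025,0.9,0],"spin":4},{"hand":0.1,"dp":[0.025,0.9,0],"spin":4},{"hand":0.1,"dp":[0.025,0.9,0],"spin":4}]' 40
python3 -m handwheel '[{"hand":0.1,"dp":[0.025,0.9,0],"spin":4},{"hand":0.1,"dp":[0.025,0.9,0],"spin":4},{"hand":0.1,"dp":[0.025,0.9,0],"spin":4},{"hand":0.1,"dp":[0.025,0.9,0],"spin":4},{"hand":0.1,"dp":[0.025,0.9,0],"spin":4},{"hand":0.1,"dp":[0.025,0.9,0],"spin":4},{"hand":0.1,"dp":[0.025,0.9,0],"spin":4},{"hand":0.1,"dp":[0.025,0.9,0],"spin":4}]' 40
python3 -m handwheel '[{"hand":0.1,"dp":[0.04,0.87,0],"spin":4},{"hand":0.1,"dp":[0,0.86,0],"spin":4},{"hand":0.1,"dp":[0,0,0],"spin":3.1},{"hand":0.1,"dp":[0,0,0],"spin":0},{"hand":0.1,"dp":[0,0,0],"spin":0},{"hand":0.1,"dp":[0,0,0],"spin":0},{"hand":0.1,"dp":[0,0,0],"spin":0},{"hand":0.1,"dp":[0,0,0],"spin":0}]' 40
python3 off.py 9.2
```

```text
t: 30.65
eef_pos: [562.4, -53.3, 128.4]
ee_rot: [2.871, 1.275, 0.001]
ft_force: [-0.1, -0.4, -2.0]
width: 24.7
grasp_force: 39.4
t: 31.65
eef_pos: [567.2, 126.7, 128.4]
ee_rot: [2.408, 2.017, 0.001]
ft_force: [1.1, -0.7, -0.1]
width: 25.1
grasp_force: 39.4
t: 32.65
eef_pos: [568.4, 168.4, 127.3]
ee_rot: [-2.207, -2.236, -0.0]
ft_force: [-0.4, 0.1, -1.3]
width: 24.8
grasp_force: 39.4
[55, 54, 54, 67, 90, 90, 89, 90, 90, 91, 90, 91, 91, 91, 92, 91, 90, 85, 146, 157, 156, 155, 156, 156, 156, 155, 156, 155, 156, 155, 155, 155, 156, 155, 156, 156, 156, 155, 156, 155]
193 [[-0.6, 40.2], [-0.6, 43.6], [-0.6, 46.9]]
196 [[-0.6, 38.7], [-0.6, 42.2], [-0.6, 45.7]]
199 [[-0.5, 37.2], [-0.5, 40.8], [-0.5, 44.5]]
202 [[-0.5, 35.6], [-0.5, 39.5], [-0.5, 43.3]]
205 [[-0.5, 34.1], [-0.5, 38.1], [-0.5, 42.0]]
208 [[-0.5, 32.6], [-0.5, 36.7], [-0.5, 40.8]]
211 [[-0.5, 31.0], [-0.5, 35.3], [-0.5, 39.5]]
214 [[-0.4, 29.5], [-0.5, 33.9], [-0.5, 38.3]]
217 [[-0.4, 27.9], [-0.4, 32.4], [-0.4, 37.0]]
```

```bash
python3 -m handwheel '[{"hand":0.1,"dp":[0,-0.068,-0.6],"spin":0},{"hand":0.1,"dp":[0,0,-0.9],"spin":0},{"hand":0.1,"dp":[0,0,-0.9],"spin":0},{"hand":0.1,"dp":[0,0,-0.8],"spin":0},{"hand":0.1,"dp":[0,0,-0.4],"spin":0},{"hand":0.1,"dp":[0,0,-0.2],"spin":0},{"hand":0.1,"dp":[0,0,0],"spin":0},{"hand":0.1,"dp":[0,0,0],"spin":0}]' 40
python3 -m handwheel '[{"hand":0.1,"dp":[0,0,-0.04],"spin":0},{"hand":0.1,"dp":[0,0,-0.04],"spin":0},{"hand":0.1,"dp":[0,0,-0.04],"spin":0},{"hand":0.1,"dp":[0,0,-0.04],"spin":0},{"hand":0.1,"dp":[0,0,0],"spin":0},{"hand":0.1,"dp":[0,0,0],"spin":0},{"hand":0.1,"dp":[0,0,0],"spin":0},{"hand":0.1,"dp":[0,0,0],"spin":0}]' 40
```

```text
t: 33.7
eef_pos: [568.8, 166.9, 32.9]
ee_rot: [2.206, 2.236, 0.001]
ft_force: [0.3, 0.3, -1.2]
width: 24.6
grasp_force: 39.4
t: 34.7
eef_pos: [568.4, 166.8, 28.3]
ee_rot: [-2.207, -2.236, 0.0]
ft_force: [0.4, 0.2, -0.0]
width: 24.7
grasp_force: 39.6
```

```bash
python3 -m handwheel '[{"hand":0.1,"dp":[0,0,-0.02],"spin":0},{"hand":0.1,"dp":[0,0,-0.01],"spin":0},{"hand":0.1,"dp":[0,0,0],"spin":0},{"hand":0.1,"dp":[0,0,0],"spin":0},{"hand":0.1,"dp":[0,0,0],"spin":0},{"hand":0.1,"dp":[0,0,0],"spin":0},{"hand":0.1,"dp":[0,0,0],"spin":0},{"hand":0.1,"dp":[0,0,0],"spin":0}]' 40
```

```text
t: 35.7
eef_pos: [568.4, 166.9, 28.1]
ee_rot: [2.207, 2.236, 0.0]
ft_force: [-4.3, -1.1, 8.5]
width: 25.0
grasp_force: 40.4
```

```bash
python3 -m handwheel '[{"hand":0.47,"dp":[0,0,0],"spin":0},{"hand":0.47,"dp":[0,0,0],"spin":0},{"hand":0.47,"dp":[0,0,0],"spin":0},{"hand":0.47,"dp":[0,0,0.5],"spin":0},{"hand":0.47,"dp":[0,0,1],"spin":0},{"hand":0.47,"dp":[0,0,1],"spin":0},{"hand":0.47,"dp":[-0.1,-0.9,1],"spin":0},{"hand":0.47,"dp":[-0.1,-0.9,0.5],"spin":0}]' 40
python3 -c "
from h import *;import pickle
c=wrist();pickle.dump(c,open('g3.pkl','wb'));h,s,v=hsv(c)
_,H,_=blob((h>20)&(h<35)&(s>25)&(s<140)&(v>90),(225,85,350,225))
p=plane(c,H,50)[:,:2];print(H.min(0),H.max(0),(p.min(0)+p.max(0))/2)"
python3 -m handwheel '[{"hand":0.47,"dp":[-0.1,-0.9,0],"spin":-5},{"hand":0.47,"dp":[-0.1,-0.9,0],"spin":-5},{"hand":0.47,"dp":[-0.1,-0.9,0],"spin":-5},{"hand":0.47,"dp":[-0.1,-0.9,0],"spin":-5},{"hand":0.47,"dp":[-0.1,-0.9,0],"spin":-5},{"hand":0.47,"dp":[-0.1,-0.9,0],"spin":-5},{"hand":0.47,"dp":[-0.1,-0.9,0],"spin":-5},{"hand":0.47,"dp":[-0.1,-0.9,0],"spin":-5}]' 40
python3 -m handwheel '[{"hand":0.47,"dp":[-0.07,-0.9,0],"spin":-5},{"hand":0.47,"dp":[-0.07,-0.9,0],"spin":-5},{"hand":0.47,"dp":[-0.07,-0.9,0],"spin":-5},{"hand":0.47,"dp":[-0.02,-0.49,0],"spin":-5},{"hand":0.47,"dp":[0,0,0],"spin":-5},{"hand":0.47,"dp":[0,0,0],"spin":-2.1},{"hand":0.47,"dp":[0,0,0],"spin":0},{"hand":0.47,"dp":[0,0,0],"spin":0}]' 40
python3 -c "
from h import *
c=wrist();cv2.imwrite('pics/w9.png',c['color'][...,::-1])"
```

```text
t: 36.7
eef_pos: [563.9, 121.5, 129.8]
ee_rot: [2.205, 2.236, 0.003]
ft_force: [-0.0, 0.1, -0.5]
width: 40.2
grasp_force: 0.0
[264  98] [303 211] [566.25067836 168.29233779]
t: 37.75
eef_pos: [543.4, -58.7, 128.0]
ee_rot: [2.84, 1.342, 0.001]
ft_force: [0.1, -1.1, -0.0]
width: 40.1
grasp_force: 0.0
t: 38.75
eef_pos: [537.7, -137.7, 127.6]
ee_rot: [3.074, 0.646, 0.0]
ft_force: [0.4, -0.3, -0.9]
width: 40.4
grasp_force: 0.0
```

View pics/w9.png

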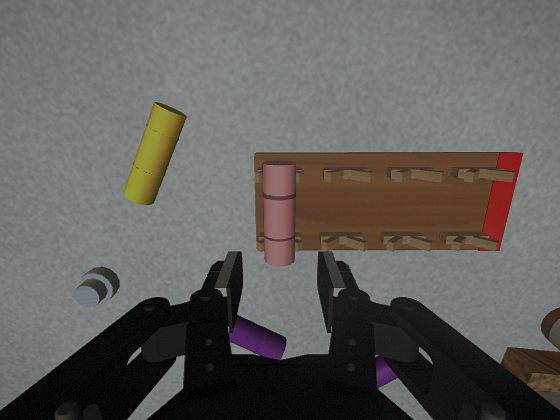

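The view shows pink (279,212) centred between the fingers. Purple (255,338) lies well below the gripper body. I grasp.

```bash
python3 -m handwheel '[{"hand":0.47,"dp":[0,0,-0.6],"spin":0},{"hand":0.47,"dp":[0,0,-0.9],"spin":0},{"hand":0.47,"dp":[0,0,-0.9],"spin":0},{"hand":0.47,"dp":[0,0,-0.9],"spin":0},{"hand":0.47,"dp":[0,0,-0.5],"spin":0},{"hand":0.47,"dp":[0,0,-0.2],"spin":0},{"hand":0.47,"dp":[0,0,0],"spin":0},{"hand":0.47,"dp":[0,0,0],"spin":0}]' 40
python3 -m handwheel '[{"hand":0.1,"dp":[0,0,0],"spin":0},{"hand":0.1,"dp":[0,0,0],"spin":0},{"hand":0.1,"dp":[0,0,0],"spin":0},{"hand":0.1,"dp":[0,0,0],"spin":0},{"hand":0.1,"dp":[0,0,0],"spin":0},{"hand":0.1,"dp":[0,0,0.1],"spin":0},{"hand":0.1,"dp":[0,0,0.3],"spin":0},{"hand":0.1,"dp":[0,0,0.4],"spin":0}]' 40
```

```text
t: 39.8
eef_pos: [538.0, -138.0, 28.1]
ee_rot: [3.074, 0.644, 0.001]
ft_force: [0.4, -0.0, -0.3]
width: 40.2
grasp_force: 0.0
t: 40.8
eef_pos: [537.6, -138.0, 48.1]
ee_rot: [-3.075, -0.644, 0.0]
ft_force: [0.1, 0.0, -1.2]
width: 24.9
grasp_force: 39.3
```

```bash
python3 -m handwheel '[{"hand":0.1,"dp":[0,0,0.8],"spin":0},{"hand":0.1,"dp":[0,0,0.8],"spin":0},{"hand":0.1,"dp":[0.25,0.9,0.8],"spin":4},{"hand":0.1,"dp":[0.25,0.9,0.8],"spin":4},{"hand":0.1,"dp":[0.25,0.9,0],"spin":4},{"hand":0.1,"dp":[0.25,0.9,0],"spin":4},{"hand":0.1,"dp":[0.25,0.9,0],"spin":4},{"hand":0.1,"dp":[0.25,0.9,0],"spin":4}]' 40
python3 -m handwheel '[{"hand":0.1,"dp":[0.25,0.9,0],"spin":4},{"hand":0.1,"dp":[0.25,0.9,0],"spin":4},{"hand":0.1,"dp":[0.25,0.9,0],"spin":4},{"hand":0.1,"dp":[0.25,0.9,0],"spin":4},{"hand":0.1,"dp":[0.25,0.9,0],"spin":4},{"hand":0.1,"dp":[0.25,0.9,0],"spin":4},{"hand":0.1,"dp":[0.25,0.9,0],"spin":4},{"hand":0.1,"dp":[0.22,0.59,0],"spin":4}]' 40
python3 -m handwheel '[{"hand":0.1,"dp":[0,0,0],"spin":4},{"hand":0.1,"dp":[0,0,0],"spin":4},{"hand":0.1,"dp":[0,0,0],"spin":3.1},{"hand":0.1,"dp":[0,0,0],"spin":0},{"hand":0.1,"dp":[0,0,0],"spin":0},{"hand":0.1,"dp":[0,0,0],"spin":0},{"hand":0.1,"dp":[0,0,0],"spin":0},{"hand":0.1,"dp":[0,0,0],"spin":0}]' 40
python3 off.py 9.2
```

```text
t: 41.8
eef_pos: [575.4, -2.2, 128.3]
ee_rot: [2.872, 1.272, 0.001]
ft_force: [0.4, 0.3, -0.3]
width: 25.0
grasp_force: 39.4
t: 42.8
eef_pos: [624.7, 171.1, 127.5]
ee_rot: [-2.407, -2.018, -0.0]
ft_force: [0.5, -0.5, -2.2]
width: 25.0
grasp_force: 39.4
t: 43.8
eef_pos: [624.4, 169.3, 127.6]
ee_rot: [2.207, 2.236, 0.0]
ft_force: [0.1, 0.6, -2.1]
width: 24.6
grasp_force: 39.4
[55, 55, 56, 54, 54, 63, 73, 73, 73, 73, 74, 73, 73, 73, 74, 74, 74, 74, 73, 69, 107, 128, 127, 126, 126, 125, 126, 126, 125, 126, 126, 126, 126, 126, 126, 126, 126, 126, 126, 126]
193 [[-0.6, 40.2], [-0.6, 43.6], [-0.6, 46.9]]
196 [[-0.6, 38.7], [-0.6, 42.2], [-0.6, 45.7]]
199 [[-0.5, 37.2], [-0.5, 40.8], [-0.5, 44.5]]
202 [[-0.5, 35.6], [-0.5, 39.5], [-0.5, 43.3]]
205 [[-0.5, 34.1], [-0.5, 38.1], [-0.5, 42.0]]
208 [[-0.5, 32.6], [-0.5, 36.7], [-0.5, 40.8]]
211 [[-0.5, 31.0], [-0.5, 35.3], [-0.5, 39.5]]
214 [[-0.5, 29.5], [-0.5, 33.9], [-0.5, 38.3]]
217 [[-0.4, 27.9], [-0.4, 32.4], [-0.5, 37.0]]
```

```bash
python3 -m handwheel '[{"hand":0.1,"dp":[0,-0.035,-0.6],"spin":0},{"hand":0.1,"dp":[0,0,-0.9],"spin":0},{"hand":0.1,"dp":[0,0,-0.9],"spin":0},{"hand":0.1,"dp":[0,0,-0.8],"spin":0},{"hand":0.1,"dp":[0,0,-0.4],"spin":0},{"hand":0.1,"dp":[0,0,-0.2],"spin":0},{"hand":0.1,"dp":[0,0,0],"spin":0},{"hand":0.1,"dp":[0,0,0],"spin":0}]' 40
python3 -m handwheel '[{"hand":0.1,"dp":[0,0,-0.04],"spin":0},{"hand":0.1,"dp":[0,0,-0.04],"spin":0},{"hand":0.1,"dp":[0,0,-0.04],"spin":0},{"hand":0.1,"dp":[0,0,-0.04],"spin":0},{"hand":0.1,"dp":[0,0,-0.02],"spin":0},{"hand":0.1,"dp":[0,0,0],"spin":0},{"hand":0.1,"dp":[0,0,0],"spin":0},{"hand":0.1,"dp":[0,0,0],"spin":0}]' 40
```

```text
t: 44.85
eef_pos: [624.8, 168.5, 33.2]
ee_rot: [2.206, 2.236, 0.001]
ft_force: [-0.2, -0.3, -0.9]
width: 25.2
grasp_force: 39.4
t: 45.85
eef_pos: [624.4, 168.5, 28.4]
ee_rot: [2.207, 2.236, 0.0]
ft_force: [-3.0, -0.8, 5.9]
width: 24.8
grasp_force: 40.1
```

Contact is made. I release, lift, back off toward −y and look.

```bash
python3 -m handwheel '[{"hand":0.47,"dp":[0,0,0],"spin":0},{"hand":0.47,"dp":[0,0,0],"spin":0},{"hand":0.47,"dp":[0,0,0],"spin":0},{"hand":0.47,"dp":[0,0,0.5],"spin":0},{"hand":0.47,"dp":[0,0,1],"spin":0},{"hand":0.47,"dp":[0,0,1],"spin":0},{"hand":0.47,"dp":[-0.6,-0.9,1],"spin":0},{"hand":0.47,"dp":[-0.6,-0.9,1],"spin":0}]' 40
python3 -m handwheel '[{"hand":0.47,"dp":[-0.6,0,1],"spin":0},{"hand":0.47,"dp":[-0.6,0,1],"spin":0},{"hand":0.47,"dp":[-0.6,0,1],"spin":0},{"hand":0.47,"dp":[0,0,0.5],"spin":0},{"hand":0.47,"dp":[0,0,0],"spin":0},{"hand":0.47,"dp":[0,0,0],"spin":0},{"hand":0.47,"dp":[0,0,0],"spin":0},{"hand":0.47,"dp":[0,0,0],"spin":0}]' 40
python3 -c "
from h import *
from cell import cams
c=wrist();s=cams.camera('scene')
cv2.imwrite('pics/end.png',np.vstack([c['color'][:280],cv2.resize(s['color'][130:290,160:480],(560,280))])[...,::-1])
h,S,v=hsv(c);M=dict(green=(h>50)&(h<90)&(S>60),black=(v<48)&(S<110),cream=(h>20)&(h<35)&(S>25)&(S<140)&(v>90),pink=((h<8)|(h>165))&(S>40)&(S<150)&(v>70))
for k in M:
  a,H,n=blob(M[k],(150,60,460,205));p=plane(c,H,50)[:,:2];print(k,H.min(0),H.max(0),(p.min(0)+p.max(0))/2,np.ptp(p,axis=0))"
```

```text
t: 46.85
eef_pos: [594.1, 123.1, 142.1]
ee_rot: [2.206, 2.236, 0.001]
ft_force: [1.0, 0.1, 0.1]
width: 40.1
grasp_force: 0.0
t: 47.85
eef_pos: [549.3, 123.4, 227.4]
ee_rot: [-2.206, -2.236, 0.001]
ft_force: [-0.2, -0.3, 0.1]
width: 39.9
grasp_force: 0.0
green [179 107] [209 186] [459.82060671 165.45123797] [25.91621822 81.24243521]
black [233 105] [258 183] [513.40340717 168.77605707] [25.28182691 79.81236942]
cream [286 106] [315 185] [570.15553103 167.95004299] [28.89770507 80.88537869]
pink [336 103] [368 185] [622.96980508 170.12533154] [30.35830521 83.68674526]
```

View pics/end.png

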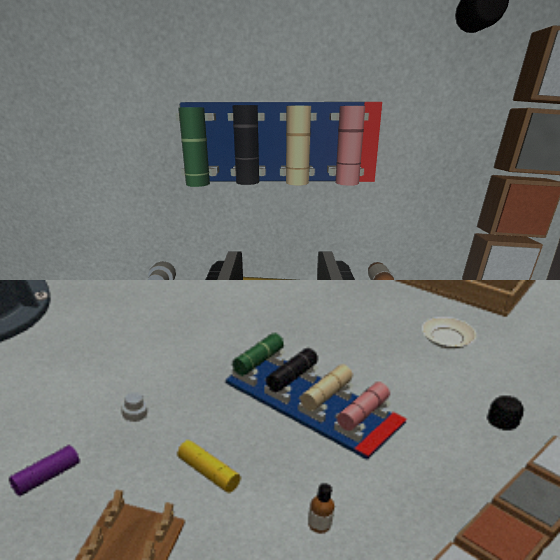

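All four cores are seated: green (195,147), black (246,145), cream (298,145), pink (350,145) next to the red end. Each lies within about 1.5 mm of its cradle centre lengthwise. I hand in.

```bash
python3 -c "
from cell import sign_off;print(sign_off())"
```

```text
the job is handed in; nothing more can be done
None
```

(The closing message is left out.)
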